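# Reseat the lower cast in the articulator and hold its upper frame on the balance

## Robot

A 6-joint arm with a two-finger parallel gripper is mounted at the origin on a cart in front of the work surface, level with it; the furniture and walls round the work are solid. World frame = base frame: x ahead of the robot, y to its left, z up, the work surface at z = 0. Lengths are in mm, angles in rad, forces in N, time in s.
With the tool pointing down it reaches from about 275 to 1000 mm from the base axis. Payload 8.4 kg.
Tool frame: the origin (TCP) lies between the finger pads, 19 mm behind the fingertips; this is the grasp point; z points along the fingers, y is the line along which they close (so a half turn about z gives the same grasp; the last joint's range is limited). The gripper opens to 85 mm and grips with 20 to 120 N. Pads are 22 mm wide; open, the fingers measure 114 mm over their backs; the gripper's body (76 mm by 85 mm) begins 54 mm behind the grasp point. The pads swing forward as they close: fully open they stand 13 mm farther back than shut.
Start: joints at [-1.103, 0.353, 1.633, -0, 1.155, -0.002], TCP at [282.942, -557.29, 249.981] pointing down, gripper open.
Joint ranges: [-2.63, 2.63], [-0.92, 2.1], [0.06, 2.66], [-1.3, 4.44], [0, 2.69], [-3.02, 3.02]. Speed limits (rad/s): [2.22, 2.22, 2.79, 3.14, 3.14, 3.14].

## Interface

Orientations are given as [roll, pitch, yaw] about the fixed x, y, z axes, in that order (R = Rz(yaw) Ry(pitch) Rx(roll)).
In Python, from rig import * gives the robot as it stands.
- The arm moves only by the tool step_arm, never from a script. Its argument "motion" is a list of rows, each an object with "claw": the finger opening in mm, from 0 to 85.4; "delta_pos": the shift along the tool's x, y, z in mm, a list of three; "turn": the turn about the tool's z in rad. In form: [{"claw": claw, "delta_pos": [dx, dy, dz], "turn": turn}, ...]. A call has 1 to 8 rows; each row shifts and turns the commanded pose from where the row before left it, along the tool's axes as they then stand; what a row does not reach is not made up. A row lasts 1/12 s, in which the tool goes at most 41.7 mm and 7.16 degrees, less where a joint would pass 70% of its speed; a pose out of reach is approached as far as the arm can. A call is refused whole if a number of a shift passes 41.7 or a number of a turn 0.125, either way. A call with a gripper value outside its range is refused whole. The fingers move at their own pace and stop on an object; "force" is the grip in N (left out, the last holds). Time passes only in rows, so rows that do not move let the fingers close. It gives the time, the measured TCP pose, the force, the opening and the grip force at its end, in the units of the state.
- sense(): the state, without advancing time (a new reading comes with each control period).
- grab_frame(name): name is "scene" or "top" or "wrist"; returns a dict with "img" (420x560x3 uint8, red, green, blue), "vertical_fov" (degrees; the focal length in pixels is half the picture's height over the tangent of half this angle, whatever the lens; pixels are square), "cx", "cy" (the principal point, pixels), "R" (3x3) and "t" (3): a world point X has camera coordinates R X + t. Camera axes: x right, y down, z forward; pixel columns grow to the right and rows downward; lengths in mm; the calibration is good to about 2 mm. A picture is of the moment at which its call begins. There is no depth.
- sign_off(): hands the job in; it is judged then, once.
The state is a dict: "clock": time; "qpos": joint angles; "qvel": joint speeds; "joint_efforts": joint torques, N m; "eef_pos": TCP position; "tcp_rot": TCP orientation; "contact_force": force on the tool from outside, world axes, zero at the start; "wrist_torque": the same for the moment, N m; "opening": opening from 0.0 (shut) to 1.0 (fully open); "grasp_force": force on a finger pad.
Only numpy, scipy, OpenCV 4.12 (cv2) and the standard library are available. Lean on these libraries where they do the work, as an engineer would, in place of code of your own. Each camera call takes 0.05 s, during which the arm holds its last target. There are 200 camera calls.

## Task

Put the lower cast back on the plaster mounting block of the open articulator, teeth up, centred and square on the block, flat heel towards the hinge and front teeth away from it, and let go of it. Then take the upper frame, which lies back past upright against its stop, by the round bar at its free end, bring it forward to where it stands straight up on its balance point, and finish still gripping the bar and holding the frame still there, tipping neither onto the cast nor back, so that I can click the upper cast onto its magnet plate. Do not drop the cast or let the frame fall, and leave the tub, the spatula and the little dish where they are.

Things in the scene. Friction and masses are not known exactly. Their poses are not given: they have to be found in the camera images.
- cast: loose lower dental cast: horseshoe of teeth on a solid stone base, D-shaped from above, 53 (x) x 56 (y) x 34 mm high, 0.07 to 0.11 kg; origin: centre of its flat underside; z up through the teeth, -x to the rounded end with the front teeth, +x to the flat heel. Starts upright on the worktop on either side of the articulator (swapped with the tub)
- cast_front (a point): point on the cast's rounded front end, 26 mm in -x from its origin, 15 mm above its underside. To grip the cast, take it along its y: its sides are nearly parallel, 54 to 56 mm apart, for x from +2 to +26 mm, and upright to 23 mm above the underside; towards the front they taper in
- articulator_base: the articulator, fixed: aluminium base 15 mm high, x -68 to +77, y -61 to +61 mm; origin: centre of its underside, on the worktop; z up, -x to its front, +x to the hinge. Two hinge pillars 12 mm thick at x = +58, y = +-53 mm, their heads x 48 to 84 mm and 140 mm high, 94 mm clear between them. Hinge axis and front bar run along y
- block_top (a point): centre of the flat top of the off-white plaster mounting block, 38 mm above the worktop. The block is narrow, D-shaped, 41 (x) x 42 (y) mm, 18 mm high, on a steel disc 45 mm across; the cast overhangs it all round. The cast's underside centre belongs on this point, its axes along the articulator's
- hinge (a point): middle of the upper frame's hinge axis, between the pillars, 118 mm above the worktop, 68 mm in +x from block_top. The hinge is almost free (friction 0.003 N m) and has no stay: let go, the frame (0.25 to 0.40 kg) falls shut from below its balance point and back to the stop from beyond it
- front_bar (a point): round steel bar, 9 mm thick, closing the free end of the upper frame's wire loop; origin: its middle, 135 mm from the hinge axis. Straight along y for 21 mm either side of the middle, then bends into the rails at y = +-38 mm. The open window between bar and web is 39 mm long, 67 mm wide: fingers can straddle the bar's middle from above. Its x and z turn with the frame
- upper_frame (a joint): angle of the upper frame: 0 closed (level, bar to the front), grows as the bar is lifted up and back; 1.57 straight up, which is its balance point; 2.05 its back stop, where it starts leaning, bar 238 mm above the worktop and 62 mm behind the hinge axis. Bar's middle = hinge + 135 mm x (-cos(angle) along the articulator's x, sin(angle) up)
- tub: loose round grey tub, 57 mm across, 38 mm high; origin: centre of its underside; stands on the other side of the articulator from the cast; leave alone
- spatula: loose steel spatula, 154 x 12 x 7 mm, lying in front of the articulator about parallel to its front; origin: centre of its underside; leave alone
- dish: loose little dappen dish, waisted, 35 mm across, 22 mm high, behind and to the right of the hinge pillars; origin: centre of its underside; leave alone

How it is judged (in metres and radians):
On the way, in this order (a step that is already met when the one before it is completed fails the run):
1. the cast sits centred, square, level and released on the mounting block, front teeth away from the hinge, while the upper frame still lies back (horizontal distance between cast and block_top below 0.007 m and z of cast in the frame of block_top between -0.003 and 0.003 m and angle between cast's own z axis and vertical below 0.06 rad and angle between the x axis of cast and the x axis of articulator_base, either way round below 0.16 rad and x of cast_front in the frame of articulator_base below -0.025 m and contact force between the fingers and cast below 0.1 N and linear speed of cast below 0.02 m/s and value of joint upper_frame above 1.9 rad), for 0.3 s.
2. the upper frame is off its stop, gripped by its bar (value of joint upper_frame below 1.9 rad and contact force between the fingers and upper_frame above 2 N), for 0.1 s.
3. the upper frame is held still on its balance point by its bar (value of joint upper_frame between 1.48 and 1.66 rad and velocity of joint upper_frame between -0.08 and 0.08 rad/s and contact force between the fingers and upper_frame above 2 N and contact force between cast and upper_frame below 0.1 N and distance between the grasp point and front_bar below 0.045 m), for 0.3 s.
At the end, for the whole second after the job is handed in: cast released on the block, within 7 mm of its centre and 3 mm in height, level to 0.06 rad, square to 0.16 rad, front teeth away from the hinge; upper frame still at 1.48 to 1.66 rad, clear of the cast, its bar gripped with over 2 N, the TCP within 45 mm of the bar's middle (all of step 3 and horizontal distance between cast and block_top below 0.007 m and z of cast in the frame of block_top between -0.003 and 0.003 m and angle between cast's own z axis and vertical below 0.06 rad and angle between the x axis of cast and the x axis of articulator_base, either way round below 0.16 rad and x of cast_front in the frame of articulator_base below -0.025 m and contact force between the fingers and cast below 0.1 N and linear speed of cast below 0.02 m/s); the arm keeps its last pose, push and grip.
It fails at once if the tub, the spatula or the dish is shifted by more than 20 mm (distance of any of tub, spatula, dish from where it was at the start of the episode above 0.02 m).
It fails at once if the upper frame tips or falls forward over the cast, past 1.25 rad (value of joint upper_frame below 1.25 rad).
It fails at once if the upper frame is let fall or slammed (faster than 2.5 rad/s) (velocity of joint upper_frame above 2.5 rad/s or velocity of joint upper_frame below -2.5 rad/s).
It fails at once if the cast is dropped (falls freely more than about 10 mm) (linear speed of cast above 0.45 m/s and contact force between the fingers and cast below 0.05 N).
It also fails if it takes over 46 s, if anything falls off the work surface, if the arm or the gripper's body presses on something with over 40 N, if the wrist force passes 120 N, or if a joint passes its speed limit or range.

## Working session

There is one attempt and no reset: what is moved stays moved. The work goes in short steps, Python scripts to look and compute and a tool call to move; the robot and the scene stay as the last step left them, time stands still between calls to the robot, and variables do not carry over. Pictures are saved under pics/ and viewed, at most 11 in all, crops included, and the job is handed in when it is done.

Besides the shell and the picture viewer there is one more tool, called after "Call:" as name(argument=value, ...), one argument or row to a line, values as JSON. step_arm: Moves the arm, as the interface text tells. Its arguments: {"type":"object","properties":{"motion":{"type":"array","items":{"type":"object","properties":{"claw":{"type":"number"},"delta_pos":{"type":"array","items":{"type":"number"}},"turn":{"type":"number"}}}},"force":{"type":"number"}},"required":["motion"]}

```bash
mkdir -p pics; ls; python3 - <<'E'
from rig import *
import cv2,numpy as np
print(sense())
for n in("scene","top"):
    f=grab_frame(n); cv2.imwrite(f"pics/{n}0.png",f["img"][:,:,::-1]); print(n,f["vertical_fov"],f["cx"],f["cy"],np.round(f["R"],4).tolist(),np.round(f["t"],1).tolist())
E
```

```text
pics
{'clock': 0.0, 'qpos': array([-1.10338835e+00,  3.53665406e-01,  1.63418110e+00, -2.80270846e-05,
        1.15521001e+00, -2.41913138e-03]), 'qvel': array([-0.0001768 , -0.00010302, -0.0004053 , -0.00077602,  0.0005104 ,
        0.00024959]), 'joint_efforts': array([ 3.66169246e-03, -6.05245757e+01, -3.42059147e+01,  7.25510063e-05,
        9.48107103e-03,  8.32178358e-06]), 'eef_pos': array([ 282.72262409, -556.85854458,  249.23080089]), 'tcp_rot': array([-3.14012873e+00,  2.20834747e-05,  4.69838461e-01]), 'contact_force': array([-0.62245723,  0.32900035,  0.60316215]), 'wrist_torque': array([ 0.06986062,  0.07351422, -0.01208989]), 'grasp_force': 0.0, 'opening': 0.998361092648116}
scene 47.200673460217615 278.594388727579 204.64301602735736 [[0.6772, -0.7357, -0.0139], [-0.4502, -0.3993, -0.7987], [0.582, 0.5471, -0.6016]] [-337.0, 361.7, 549.8]
top 51.57160691700203 286.46409498918837 202.43569847635726 [[0.0195, -0.9998, 0.0001], [-0.9995, -0.0195, -0.0266], [0.0266, 0.0004, -0.9996]] [29.9, 546.4, 926.3]
```

View pics/top0.png

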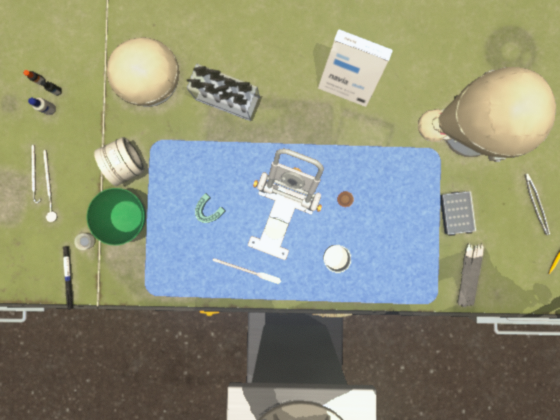

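View pics/scene0.png

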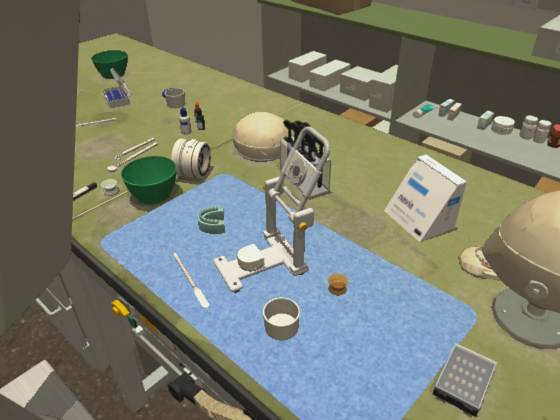

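```bash
python3 - <<'E'
import cv2,numpy as np
a=cv2.imread("pics/top0.png")[140:290,180:360]; b=cv2.imread("pics/scene0.png")[120:320,180:340]
A=cv2.resize(a,(720,600),interpolation=cv2.INTER_CUBIC);B=cv2.resize(b,(480,600),interpolation=cv2.INTER_CUBIC)
cv2.imwrite("pics/topc.png",A);cv2.imwrite("pics/scenec.png",B)
E
```

```text
(no output)
```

View pics/topc.png

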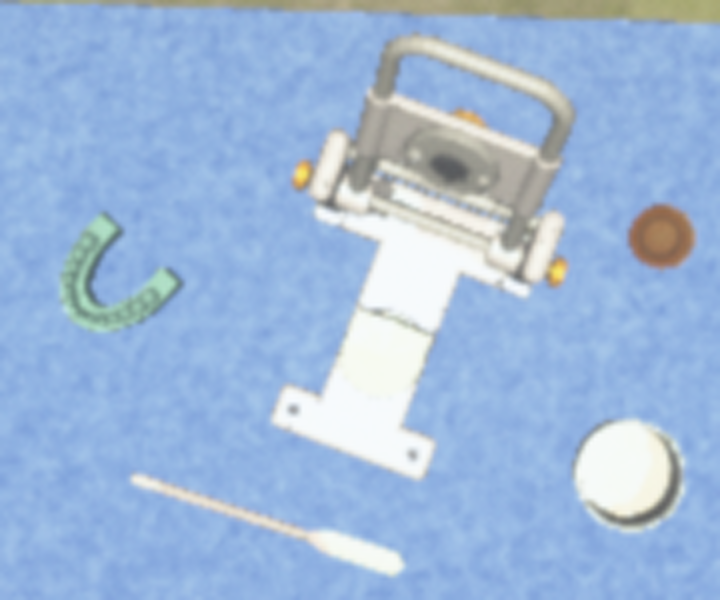

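View pics/scenec.png

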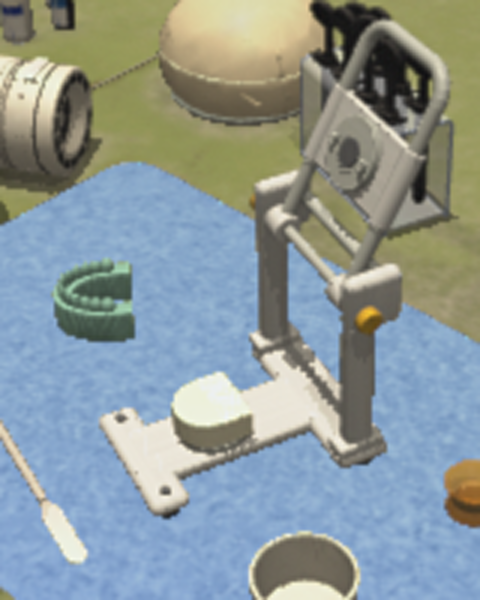

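```bash
cat > h.py <<'E'
from rig import *
import cv2,numpy as np
np.set_printoptions(precision=3,suppress=True)
def ray(f,uv):
    F=210/np.tan(np.radians(f["vertical_fov"]/2)); R=np.array(f["R"]);t=np.array(f["t"])
    uv=np.atleast_2d(np.float64(uv)); d=np.c_[(uv-[f["cx"],f["cy"]])/F,np.ones(len(uv))]@R
    return -R.T@t,d
def plane(f,uv,z):
    c,d=ray(f,uv); return c+d*((z-c[2])/d[:,2])[:,None]
def proj(f,X):
    F=210/np.tan(np.radians(f["vertical_fov"]/2)); p=np.atleast_2d(X)@np.array(f["R"]).T+f["t"]
    return p[:,:2]/p[:,2:]*F+[f["cx"],f["cy"]]
def tri(f,u,g,v):
    a,d=ray(f,u);b,e=ray(g,v);d=d[0];e=e[0]
    s=np.linalg.lstsq(np.c_[d,-e],b-a,rcond=None)[0];p,q=a+s[0]*d,b+s[1]*e
    return (p+q)/2,np.linalg.norm(p-q)
def blobs(f,lo,hi,amin=15):
    m=cv2.inRange(cv2.cvtColor(f["img"],cv2.COLOR_RGB2HSV),lo,hi)
    return sorted([c for c in cv2.findContours(m,0,1)[0] if cv2.contourArea(c)>=amin],key=cv2.contourArea,reverse=True)
E
python3 - <<'E'
from h import *
f=grab_frame("top");g=grab_frame("scene")
tc=lambda p:np.array(p)/4+[180,140]-.375
sc=lambda p:np.array(p)/3+[180,120]-.33
for n,h in(("top",f),("scene",g)):
    for c in blobs(h,(65,50,60),(88,255,255),60)[:4]:
        print(n,"green",cv2.contourArea(c),cv2.boundingRect(c))
    for c in blobs(h,(10,150,120),(28,255,255),4)[:6]:
        M=c.reshape(-1,2).mean(0);print(n,"orange",M,cv2.contourArea(c))
k=plane(f,[tc((303,175)),tc((557,272))],118);print("knobs",k,k.mean(0),np.linalg.norm(k[0]-k[1]))
print("screws",plane(f,[tc((293,409)),tc((412,454))],15))
print("corners",plane(f,[tc((285,385)),tc((272,422)),tc((436,438)),tc((422,478))],15))
print("knob scene-proj",proj(g,k)*3-[540,360])
print("cast corners",plane(f,[tc((108,216)),tc((180,282))],32),plane(f,[tc((78,322))],20))
print("bar top",plane(f,[tc((400,42)),tc((565,98))],240))
# block outline in scene
print("block scene pts z38",plane(g,[sc((174,408)),sc((222,374)),sc((252,400)),sc((200,424))],38))
E
```

```text
top green 2367.0 (88, 189, 58, 55)
top green 262.0 (195, 194, 30, 29)
top orange [554.524 262.5  ] 58.0
top orange [208.757 312.541] 31.5
top orange [26.176 72.294] 19.5
scene green 1195.5 (122, 157, 54, 30)
scene green 497.5 (198, 206, 27, 28)
scene green 304.0 (92, 51, 35, 13)
scene green 75.5 (420, 104, 18, 10)
scene orange [119.    307.804] 142.0
scene orange [338.319 280.043] 135.5
scene orange [302.   224.75] 18.0
scene orange [196.2 104. ] 7.0
knobs [[577.758 100.102 118.   ]
 [534.15  -21.017 118.   ]] [555.954  39.543 118.   ] 128.7301652984417
screws [[460.313 110.264  15.   ]
 [437.709  46.594  15.   ]]
corners [[472.954 114.788  15.   ]
 [453.207 121.266  15.   ]
 [446.427  34.02   15.   ]
 [425.114  41.039  15.   ]]
knob scene-proj [[260.852 199.795]
 [367.136 319.418]]
cast corners [[560.247 207.874  32.   ]
 [526.477 169.425  32.   ]] [[504.347 224.591  20.   ]]
bar top [[623.935  53.146 240.   ]
 [602.534 -13.949 240.   ]]
block scene pts z38 [[472.326  73.369  38.   ]
 [512.064  73.485  38.   ]
 [507.612  44.135  38.   ]
 [473.054  52.396  38.   ]]
```

Call:
step_arm(
  motion=[
    {"claw": 85, "delta_pos": [0, 0, 0], "turn": -0.122},
    {"claw": 85, "delta_pos": [0, 0, 0], "turn": -0.122},
    {"claw": 85, "delta_pos": [0, 0, 0], "turn": -0.122},
    {"claw": 85, "delta_pos": [0, 0, 0], "turn": -0.122},
    {"claw": 85, "delta_pos": [0, 0, 0], "turn": -0.122},
    {"claw": 85, "delta_pos": [0, 0, 0], "turn": -0.122},
    {"claw": 85, "delta_pos": [0, 0, 0], "turn": -0.122},
    {"claw": 85, "delta_pos": [0, 0, 0], "turn": -0.122},
  ],
)

```text
clock: 0.87
eef_pos: [282.9, -557.1, 249.7]
tcp_rot: [-3.141, -0.0, 1.452]
contact_force: [-0.7, 0.1, -0.1]
opening: 0.988
grasp_force: 0.0
```

Call:
step_arm(
  motion=[
    {"claw": 85, "delta_pos": [0, 0, 0], "turn": -0.122},
    {"claw": 85, "delta_pos": [0, 0, 0], "turn": -0.122},
    {"claw": 85, "delta_pos": [0, 0, 0], "turn": -0.122},
    {"claw": 85, "delta_pos": [0, 0, 0], "turn": -0.122},
    {"claw": 85, "delta_pos": [0, 0, 0], "turn": -0.122},
    {"claw": 85, "delta_pos": [0, 0, 0], "turn": -0.122},
    {"claw": 85, "delta_pos": [0, 0, 0], "turn": -0.122},
    {"claw": 85, "delta_pos": [0, 0, 0], "turn": -0.122},
  ],
)

```text
clock: 1.53
eef_pos: [282.9, -557.2, 249.8]
tcp_rot: [3.141, -0.0, 2.428]
contact_force: [0.3, 0.4, -0.4]
opening: 0.998
grasp_force: 0.0
```

Call:
step_arm(
  motion=[
    {"claw": 85, "delta_pos": [12.9, 30.5, 0], "turn": 0},
    {"claw": 85, "delta_pos": [12.9, 30.5, 0], "turn": 0},
    {"claw": 85, "delta_pos": [12.9, 30.5, 0], "turn": 0},
    {"claw": 85, "delta_pos": [12.9, 30.5, 0], "turn": 0},
    {"claw": 85, "delta_pos": [12.9, 30.5, 0], "turn": 0},
    {"claw": 85, "delta_pos": [12.9, 30.5, 0], "turn": 0},
    {"claw": 85, "delta_pos": [12.9, 30.5, 0], "turn": 0},
    {"claw": 85, "delta_pos": [12.9, 30.5, 0], "turn": 0},
  ],
)

```text
clock: 2.2
eef_pos: [366.3, -304.2, 250.0]
tcp_rot: [3.142, 0.0, 2.422]
contact_force: [1.1, 0.6, -0.1]
opening: 0.996
grasp_force: 0.0
```

Call:
step_arm(
  motion=[
    {"claw": 85, "delta_pos": [12.9, 30.5, 0], "turn": 0},
    {"claw": 85, "delta_pos": [12.9, 30.5, 0], "turn": 0},
    {"claw": 85, "delta_pos": [12.9, 30.5, 0], "turn": 0},
    {"claw": 85, "delta_pos": [12.9, 30.5, 0], "turn": 0},
    {"claw": 85, "delta_pos": [12.9, 30.5, 0], "turn": 0},
    {"claw": 85, "delta_pos": [12.9, 30.5, 0], "turn": 0},
    {"claw": 85, "delta_pos": [12.9, 30.5, 0], "turn": 0},
    {"claw": 85, "delta_pos": [12.9, 30.5, 0], "turn": 0},
  ],
)

```text
clock: 2.87
eef_pos: [449.6, -52.6, 250.1]
tcp_rot: [3.141, 0.0, 2.422]
contact_force: [0.9, -0.2, -0.9]
opening: 0.998
grasp_force: 0.0
```

Call:
step_arm(
  motion=[
    {"claw": 85, "delta_pos": [12.9, 30.5, 0], "turn": 0},
    {"claw": 85, "delta_pos": [12.9, 30.5, 0], "turn": 0},
    {"claw": 85, "delta_pos": [12.9, 30.5, 12], "turn": 0},
    {"claw": 85, "delta_pos": [12.9, 30.5, 20], "turn": 0},
    {"claw": 85, "delta_pos": [12.9, 30.5, 22], "turn": 0},
    {"claw": 85, "delta_pos": [12.9, 30.5, 22], "turn": 0},
    {"claw": 85, "delta_pos": [12.9, 30.5, 14], "turn": 0},
    {"claw": 85, "delta_pos": [12.9, 30.5, 10], "turn": 0},
  ],
)

```text
clock: 3.53
eef_pos: [532.0, 198.6, 148.0]
tcp_rot: [-3.14, -0.001, 2.422]
contact_force: [0.3, 0.1, -0.2]
opening: 0.996
grasp_force: 0.0
```

```bash
python3 - <<'E'
from h import *
f=grab_frame("wrist"); s=sense(); print(s["eef_pos"],s["tcp_rot"]); cv2.imwrite("pics/w1.png",f["img"][:,:,::-1]); np.savez("w1.npz",**{k:np.array(v) for k,v in f.items()})
e=s["eef_pos"]; 
cx=np.array([.75,-.661,0]);cy=np.array([.661,.75,0]);C=np.array([523.5,206.1,0])
P=[C+26.5*cx+26*cy+[0,0,32],C+26.5*cx-26*cy+[0,0,32],C-26.5*cx+[0,0,15]]
print("expected px",proj(f,P)); c=blobs(f,(65,50,60),(88,255,255),300)
for k in c[:3]: print(cv2.contourArea(k),cv2.boundingRect(k))
E
```

```text
[534.023 203.332 147.22 ] [ 3.14  -0.002  2.423]
expected px [[313.345 227.82 ]
 [251.346 227.505]
 [282.657 161.595]]
13718.5 (395, 0, 165, 105)
```

View pics/w1.png

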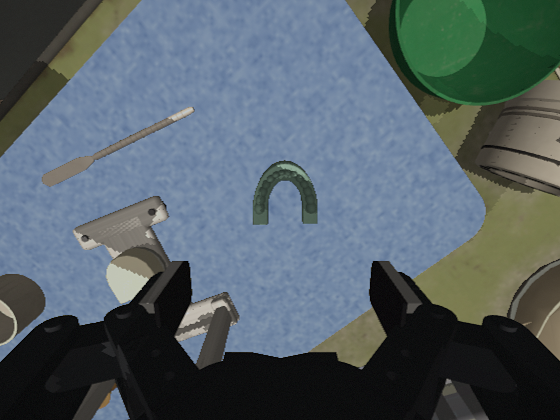

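```bash
python3 - <<'E'
from h import *
d=np.load("w1.npz");f={k:d[k] for k in d.files};f["vertical_fov"]=float(f["vertical_fov"])
hsv=cv2.cvtColor(f["img"],cv2.COLOR_RGB2HSV);print(hsv[200,262],hsv[220,310],hsv[190,285],hsv[240,285],hsv[175,285])
m=cv2.inRange(hsv,(60,25,20),(93,255,255));m[:,:240]=0;m[:,330:]=0;m[:140]=0;m[235:]=0
k=max(cv2.findContours(m,0,1)[0],key=cv2.contourArea);print(cv2.contourArea(k),cv2.boundingRect(k))
k=k.reshape(-1,2)
for z in(23,33):
  q=plane(f,k,z)
  h=[plane(f,[[k[:,0].max()+.5,k[:,1].max()+.5]],z)[0],plane(f,[[k[:,0].min()-.5,k[:,1].max()+.5]],z)[0]]
  print(z,h,np.linalg.norm(h[0]-h[1]),"yaw",np.arctan2(-(h[0]-h[1])[0],(h[0]-h[1])[1]),"mid",(h[0]+h[1])/2)
  cx=np.array([.75,-.661,0]);print("len",np.ptp(q@cx))
# hints of heel edge tilt
for u in range(254,318,8):
  c=k[abs(k[:,0]-u)<=1]; 
  if len(c):print(u,c[:,1].max(),c[:,1].min(),end='; ')
print(-f["R"].T@f["t"])
E
```

```text
[72 48 69] [68 47 98] [107  73 164] [107  70 165] [ 69  48 102]
1876.0 (253, 161, 64, 64)
23 [array([563.078, 210.734,  23.   ]), array([526.608, 168.905,  23.   ])] 55.494848222129214 yaw -0.7170676296528611 mid [544.843 189.82   23.   ]
len 54.45515504435855
33 [array([559.68, 212.07,  33.  ]), array([524.672, 171.918,  33.   ])] 53.271167003847864 yaw -0.7170676296528621 mid [542.176 191.994  33.   ]
len 52.27313438135846
254 224 193; 262 224 174; 270 194 165; 278 182 162; 286 179 161; 294 184 163; 302 223 169; 310 223 180; [478.291 244.08  272.563]
```

Call:
step_arm(
  motion=[
    {"claw": 85, "delta_pos": [-2.4, -3.8, 15], "turn": 0},
    {"claw": 85, "delta_pos": [0, 0, 22], "turn": 0},
    {"claw": 85, "delta_pos": [0, 0, 22], "turn": 0},
    {"claw": 85, "delta_pos": [0, 0, 22], "turn": 0},
    {"claw": 85, "delta_pos": [0, 0, 20], "turn": 0},
    {"claw": 85, "delta_pos": [0, 0, 15], "turn": 0},
    {"claw": 85, "delta_pos": [0, 0, 9], "turn": 0},
    {"claw": 85, "delta_pos": [0, 0, 5], "turn": 0},
  ],
)

```text
clock: 4.25
eef_pos: [531.4, 192.5, 18.8]
tcp_rot: [-3.14, -0.001, 2.422]
contact_force: [-0.4, -0.7, -0.1]
opening: 1.001
grasp_force: 0.0
```

Call:
step_arm(
  motion=[
    {"claw": 65, "delta_pos": [0, 0, 0], "turn": 0},
    {"claw": 65, "delta_pos": [0, 0, 0], "turn": 0},
    {"claw": 45, "delta_pos": [0, 0, 0], "turn": 0},
    {"claw": 45, "delta_pos": [0, 0, 0], "turn": 0},
    {"claw": 45, "delta_pos": [0, 0, 0], "turn": 0},
    {"claw": 45, "delta_pos": [0, 0, 0], "turn": 0},
  ],
  force=30,
)

```text
clock: 4.75
eef_pos: [532.9, 193.1, 21.4]
tcp_rot: [3.14, 0.001, 2.422]
contact_force: [-1.2, 0.1, 6.5]
opening: 0.645
grasp_force: 31.8
```

Call:
step_arm(
  motion=[
    {"claw": 45, "delta_pos": [0, 0, -3], "turn": 0},
    {"claw": 45, "delta_pos": [0, 0, -6], "turn": 0},
    {"claw": 45, "delta_pos": [0, 0, -12], "turn": 0},
    {"claw": 45, "delta_pos": [0, 0, -20], "turn": 0},
    {"claw": 45, "delta_pos": [0, 0, -22], "turn": 0},
    {"claw": 45, "delta_pos": [0, 0, -22], "turn": 0},
    {"claw": 45, "delta_pos": [0, 0, -14], "turn": 0},
    {"claw": 45, "delta_pos": [0, 0, -6], "turn": 0},
  ],
)

```text
clock: 5.42
eef_pos: [533.2, 193.2, 128.3]
tcp_rot: [3.138, 0.002, 2.422]
contact_force: [0.1, 0.0, -0.7]
opening: 0.647
grasp_force: 31.9
```

```bash
cat >> h.py <<'E'
def snap(name,view=None):
    f=grab_frame(name); 
    if view: cv2.imwrite(f"pics/{view}.png",f["img"][:,:,::-1])
    return f
E
python3 - <<'E'
from h import *
f=snap("wrist","w2"); s=sense(); print(s["clock"],s["eef_pos"],s["tcp_rot"],s["opening"],s["grasp_force"],s["contact_force"])
np.savez("w2.npz",**{k:np.array(v) for k,v in f.items()})
E
```

```text
5.4667 [533.273 193.244 128.168] [3.138 0.002 2.422] 0.6426138889528733 31.96092799597409 [ 1.297  0.736 -1.041]
```

View pics/w2.png

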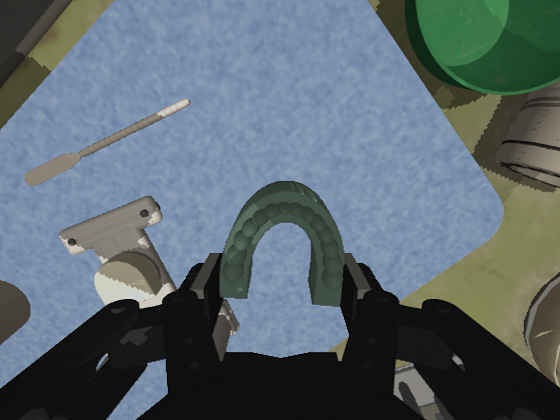

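```bash
python3 - <<'E'
from h import *
d=np.load("w2.npz");f={k:d[k] for k in d.files};f["vertical_fov"]=float(f["vertical_fov"])
hsv=cv2.cvtColor(f["img"],cv2.COLOR_RGB2HSV)
m=cv2.inRange(hsv,(60,25,20),(93,255,255));m[:,:215]=0;m[:,352:]=0;m[:170]=0;m[320:]=0
k=max(cv2.findContours(m,0,1)[0],key=cv2.contourArea).reshape(-1,2)
print(cv2.boundingRect(k))
for u in list(range(222,252,4))+list(range(308,348,4)):
  c=k[abs(k[:,0]-u)<=1]
  if len(c):print(u,c[:,1].max(),end='; ')
tx=np.array([np.cos(2.422),np.sin(2.422),0]);ty=np.array([np.sin(2.422),-np.cos(2.422),0]);T=np.array([533.27,193.24,128.2])
def T2(p):return np.c_[(p-T)@tx,(p-T)@ty]
for z in(1.6,8,12):
  print("z",z,"outer LR",T2(plane(f,[[222,297],[343,305.5]],T[2]+z)).round(1).tolist(),"front",T2(plane(f,[[285.5,181]],T[2]+z)).round(1).tolist())
E
```

```text
(219, 181, 127, 126)
222 297; 226 296; 230 296; 234 297; 238 297; 242 297; 246 297; 250 282; 308 284; 312 303; 316 303; 320 305; 324 305; 328 304; 332 306; 336 306; 340 305; 344 278; z 1.6 outer LR [[-7.2, -28.3], [-11.7, 27.6]] front [[47.0, 0.5]]
z 8 outer LR [[-3.1, -27.0], [-7.4, 26.1]] front [[48.2, 0.4]]
z 12 outer LR [[-0.6, -26.1], [-4.7, 25.1]] front [[49.0, 0.3]]
```

Call:
step_arm(
  motion=[
    {"claw": 45, "delta_pos": [0, 0, 0], "turn": -0.111},
    {"claw": 45, "delta_pos": [0, 0, 0], "turn": -0.111},
    {"claw": 45, "delta_pos": [0, 0, 0], "turn": -0.111},
    {"claw": 45, "delta_pos": [0, 0, 0], "turn": -0.112},
  ],
)

```text
clock: 5.8
eef_pos: [531.4, 192.6, 124.4]
tcp_rot: [-3.141, -0.001, 2.872]
contact_force: [-0.0, -0.4, -1.4]
opening: 0.649
grasp_force: 32.0
```

Call:
step_arm(
  motion=[
    {"claw": 45, "delta_pos": [-0.6, -7, 0], "turn": 0},
    {"claw": 45, "delta_pos": [-2, -20, 0], "turn": 0},
    {"claw": 45, "delta_pos": [-2, -24, 0], "turn": 0},
    {"claw": 45, "delta_pos": [-2.2, -24, 0], "turn": 0},
    {"claw": 45, "delta_pos": [-2, -24, 0], "turn": 0},
    {"claw": 45, "delta_pos": [-2, -20.6, 0], "turn": 0},
    {"claw": 45, "delta_pos": [-1, -12, 0], "turn": 0},
    {"claw": 45, "delta_pos": [-1, -7, 0], "turn": 0},
  ],
)

```text
clock: 6.47
eef_pos: [505.9, 54.4, 124.7]
tcp_rot: [-3.141, -0.001, 2.863]
contact_force: [-0.4, 0.1, -0.7]
opening: 0.644
grasp_force: 32.0
```

```bash
python3 - <<'E'
from h import *
f=snap("wrist","w3"); s=sense(); print(s["clock"],s["eef_pos"],s["tcp_rot"],s["grasp_force"],s["contact_force"])
np.savez("w3.npz",**{k:np.array(v) for k,v in f.items()})
d=np.load("w1.npz");g={k:d[k] for k in d.files};g["vertical_fov"]=float(g["vertical_fov"])
im=cv2.cvtColor(g["img"],cv2.COLOR_RGB2BGR)
yaw=-.345;ax=np.array([np.cos(yaw),np.sin(yaw),0]);ay=np.array([-np.sin(yaw),np.cos(yaw),0]);B=np.array([492,62.4,38])
for a,b in((20.5,21),(20.5,-21),(0,21),(0,-21),(-20.5,0),(0,0)):
    p=proj(g,B+a*ax+b*ay)[0]; cv2.circle(im,tuple(int(v*8) for v in p),8,(0,0,255),-1,cv2.LINE_AA,3)
t=cv2.resize(im[180:340,60:240],(440,391),interpolation=cv2.INTER_CUBIC)
t2=cv2.resize(cv2.cvtColor(f["img"],cv2.COLOR_RGB2BGR)[130:380,180:400],(344,391),interpolation=cv2.INTER_CUBIC)
cv2.imwrite("pics/c3.png",np.hstack([t,t2]))
E
```

```text
6.5167 [506.065  54.172 124.758] [-3.141 -0.001  2.864] 31.96920404010143 [-0.11  -0.395 -1.725]
```

View pics/c3.png

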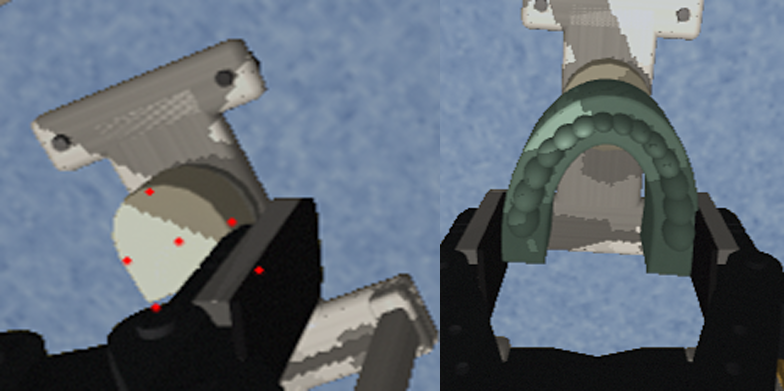

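Call:
step_arm(
  motion=[
    {"claw": 45, "delta_pos": [-1.2, 2.6, 5], "turn": 0},
    {"claw": 45, "delta_pos": [0, 0, 10], "turn": 0},
    {"claw": 45, "delta_pos": [0, 0, 12], "turn": 0},
    {"claw": 45, "delta_pos": [0, 0, 12], "turn": 0},
    {"claw": 45, "delta_pos": [0, 0, 10], "turn": 0},
    {"claw": 45, "delta_pos": [0, 0, 6], "turn": 0},
    {"claw": 45, "delta_pos": [0, 0, 3], "turn": 0},
    {"claw": 45, "delta_pos": [0, 0, 0], "turn": 0},
  ],
)

```text
clock: 7.18
eef_pos: [508.2, 58.4, 66.1]
tcp_rot: [-3.141, -0.001, 2.867]
contact_force: [-0.4, 0.6, -2.1]
opening: 0.644
grasp_force: 32.0
```

```bash
python3 - <<'E'
from h import *
f=snap("wrist"); s=sense(); print(s["clock"],s["eef_pos"],s["tcp_rot"],s["grasp_force"],s["contact_force"])
g=snap("scene");im=cv2.resize(g["img"][150:290,190:330,::-1],(560,560),interpolation=cv2.INTER_CUBIC)
cv2.imwrite("pics/s4.png",im)
E
```

```text
7.2333 [508.555  58.345  66.695] [-3.141 -0.     2.867] 31.957643094206105 [-0.241 -1.029 -1.377]
```

View pics/s4.png

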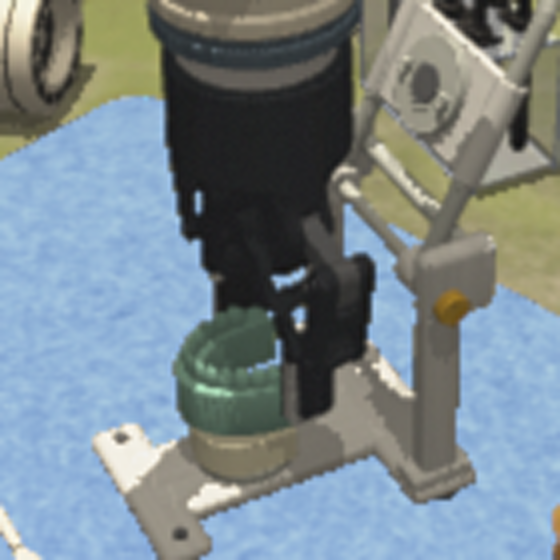

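Call:
step_arm(
  motion=[
    {"claw": 45, "delta_pos": [0, -1.5, 2], "turn": 0},
    {"claw": 45, "delta_pos": [0, 0, 2], "turn": 0},
    {"claw": 45, "delta_pos": [0, 0, 1], "turn": 0},
    {"claw": 45, "delta_pos": [0, 0, 0], "turn": 0},
  ],
)

```text
clock: 7.62
eef_pos: [508.1, 56.6, 62.0]
tcp_rot: [3.142, 0.0, 2.867]
contact_force: [0.0, -0.6, -1.1]
opening: 0.644
grasp_force: 32.0
```

Call:
step_arm(
  motion=[
    {"claw": 45, "delta_pos": [0, 0, 1], "turn": 0},
    {"claw": 45, "delta_pos": [0, 0, 0], "turn": 0},
  ],
)

```text
clock: 7.78
eef_pos: [508.2, 56.6, 61.0]
tcp_rot: [3.142, 0.0, 2.867]
contact_force: [-0.7, 0.2, -0.5]
opening: 0.645
grasp_force: 32.0
```

Call:
step_arm(
  motion=[
    {"claw": 45, "delta_pos": [0, 0, 1], "turn": 0},
    {"claw": 45, "delta_pos": [0, 0, 0], "turn": 0},
  ],
)

```text
clock: 7.95
eef_pos: [508.1, 56.6, 59.9]
tcp_rot: [-3.142, -0.0, 2.867]
contact_force: [0.2, -0.2, -1.1]
opening: 0.644
grasp_force: 32.0
```

Call:
step_arm(
  motion=[
    {"claw": 45, "delta_pos": [0, 0, 1], "turn": 0},
    {"claw": 45, "delta_pos": [0, 0, 0], "turn": 0},
  ],
)

```text
clock: 8.12
eef_pos: [508.3, 56.6, 59.4]
tcp_rot: [3.142, 0.0, 2.867]
contact_force: [-1.2, -0.6, 5.4]
opening: 0.648
grasp_force: 32.6
```

Call:
step_arm(
  motion=[
    {"claw": 45, "delta_pos": [0, 0, 1], "turn": 0},
    {"claw": 45, "delta_pos": [0, 0, 0], "turn": 0},
  ],
)

```text
clock: 8.28
eef_pos: [508.5, 56.6, 59.2]
tcp_rot: [3.141, 0.0, 2.867]
contact_force: [-4.7, -0.6, 18.9]
opening: 0.641
grasp_force: 33.9
```

Call:
step_arm(
  motion=[
    {"claw": 45, "delta_pos": [0, 0, -1.2], "turn": 0},
    {"claw": 45, "delta_pos": [0, 0, 0], "turn": 0},
    {"claw": 58, "delta_pos": [0, 0, 0], "turn": 0},
    {"claw": 64, "delta_pos": [0, 0, 0], "turn": 0},
    {"claw": 72, "delta_pos": [0, 0, 0], "turn": 0},
    {"claw": 78, "delta_pos": [0, 0, 0], "turn": 0},
    {"claw": 78, "delta_pos": [0, 0, 0], "turn": 0},
    {"claw": 78, "delta_pos": [0, 0, 0], "turn": 0},
  ],
  force=25,
)

```text
clock: 8.95
eef_pos: [508.1, 56.6, 59.1]
tcp_rot: [-3.142, -0.0, 2.867]
contact_force: [-0.7, 0.3, 0.4]
opening: 0.915
grasp_force: 0.0
```

Call:
step_arm(
  motion=[
    {"claw": 78, "delta_pos": [0, 0, -6], "turn": 0},
    {"claw": 78, "delta_pos": [0, 0, -12], "turn": 0},
    {"claw": 78, "delta_pos": [0, 0, -16], "turn": 0},
    {"claw": 78, "delta_pos": [0, 0, -20], "turn": 0},
    {"claw": 78, "delta_pos": [0, 0, -20], "turn": 0},
    {"claw": 78, "delta_pos": [0, 0, -16], "turn": 0},
    {"claw": 78, "delta_pos": [0, 0, -8], "turn": 0},
    {"claw": 78, "delta_pos": [0, 0, 0], "turn": 0},
  ],
)

```text
clock: 9.62
eef_pos: [509.3, 56.8, 159.1]
tcp_rot: [3.14, 0.003, 2.867]
contact_force: [-0.1, -0.6, -0.9]
opening: 0.915
grasp_force: 0.0
```

```bash
python3 - <<'E'
from h import *
f=snap("wrist"); s=sense(); print(s["clock"],s["eef_pos"],s["tcp_rot"],s["contact_force"])
cv2.imwrite("pics/w5.png",f["img"][:,:,::-1])
m=cv2.inRange(cv2.cvtColor(f["img"],cv2.COLOR_RGB2HSV),(60,25,20),(93,255,255))
m[:,:200]=0;m[:,370:]=0
k=max(cv2.findContours(m,0,1)[0],key=cv2.contourArea).reshape(-1,2);print(cv2.boundingRect(k))
l=k[(k[:,1]>k[:,1].max()-14)];L=l[l[:,0].argmin()];Rr=l[l[:,0].argmax()];
L=np.array([L[0],k[k[:,0]<L[0]+12][:,1].max()]);Rr=np.array([Rr[0],k[k[:,0]>Rr[0]-12][:,1].max()]);print(L,Rr)
yaw=-.345;ax=np.array([np.cos(yaw),np.sin(yaw),0]);ay=np.array([-np.sin(yaw),np.cos(yaw),0]);B=np.array([492,62.4,38])
for z in(61,66):
  q=plane(f,[L,Rr],z)-B;print(z,np.c_[q@ax,q@ay])
q=plane(f,[k[k[:,1].argmin()]],40)-B;print("front",q@ax,q@ay)
E
```

```text
9.6667 [508.585  56.686 157.866] [3.141 0.002 2.867] [ 0.419 -0.263  0.163]
(244, 156, 73, 74)
[244 224] [316 229]
61 [[ 25.668 -28.782]
 [ 25.766  27.189]]
66 [[ 23.896 -28.277]
 [ 23.993  26.436]]
front [-25.884] [-5.369]
```

View pics/w5.png

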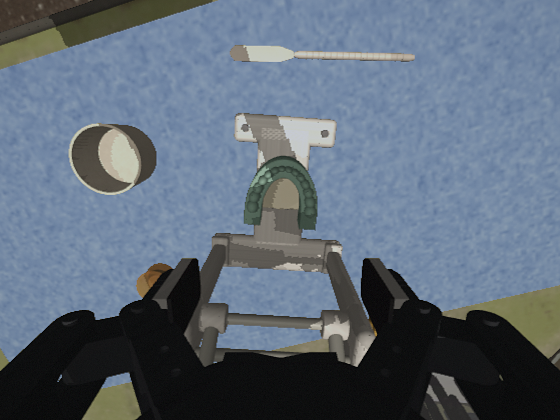

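Call:
step_arm(
  motion=[
    {"claw": 78, "delta_pos": [0, 0, -20], "turn": 0},
    {"claw": 78, "delta_pos": [0, 0, -24], "turn": 0},
    {"claw": 60, "delta_pos": [0, 0, -24], "turn": 0},
    {"claw": 50, "delta_pos": [0, 0, -24], "turn": 0.117},
    {"claw": 50, "delta_pos": [0, 0, -24], "turn": 0.117},
    {"claw": 50, "delta_pos": [0, 0, -24], "turn": 0.117},
    {"claw": 50, "delta_pos": [0, 0, -14], "turn": 0.117},
    {"claw": 50, "delta_pos": [0, 0, -6], "turn": 0.117},
  ],
)

```text
clock: 10.33
eef_pos: [508.7, 56.7, 318.3]
tcp_rot: [3.14, 0.001, 2.276]
contact_force: [-0.0, 0.5, -0.8]
opening: 0.589
grasp_force: 0.0
```

Call:
step_arm(
  motion=[
    {"claw": 50, "delta_pos": [0, 0, 0], "turn": 0.117},
    {"claw": 50, "delta_pos": [0, 0, 0], "turn": 0.117},
    {"claw": 50, "delta_pos": [0, 0, 0], "turn": 0.117},
    {"claw": 50, "delta_pos": [0, 0, 0], "turn": 0.117},
    {"claw": 50, "delta_pos": [0, 0, 0], "turn": 0.117},
    {"claw": 50, "delta_pos": [0, 0, 0], "turn": 0.117},
    {"claw": 50, "delta_pos": [0, 0, 0], "turn": 0.117},
    {"claw": 50, "delta_pos": [0, 0, 0], "turn": 0.117},
  ],
)

```text
clock: 11.0
eef_pos: [507.7, 56.6, 315.6]
tcp_rot: [-3.139, 0.001, 1.34]
contact_force: [-0.3, -0.4, 0.4]
opening: 0.583
grasp_force: 0.0
```

Call:
step_arm(
  motion=[
    {"claw": 50, "delta_pos": [0, 0, 0], "turn": 0.12},
    {"claw": 50, "delta_pos": [0, 12, 0], "turn": 0},
    {"claw": 50, "delta_pos": [0, 20, 0], "turn": 0},
    {"claw": 50, "delta_pos": [0, 22, 0], "turn": 0},
    {"claw": 50, "delta_pos": [0, 22, 0], "turn": 0},
    {"claw": 50, "delta_pos": [0, 18, 0], "turn": 0},
    {"claw": 50, "delta_pos": [0, 12, 0], "turn": 0},
    {"claw": 50, "delta_pos": [0, 6, 0], "turn": 0},
  ],
)

```text
clock: 11.67
eef_pos: [615.0, 18.0, 315.8]
tcp_rot: [-3.14, 0.001, 1.228]
contact_force: [-0.8, 0.2, 1.2]
opening: 0.589
grasp_force: 0.0
```

```bash
python3 - <<'E'
from h import *
f=snap("wrist","w6"); s=sense(); print(s["clock"],s["eef_pos"],s["tcp_rot"],s["opening"])
np.savez("w6.npz",**{k:np.array(v) for k,v in f.items()})
yaw=-.345;ax=np.array([np.cos(yaw),np.sin(yaw),0]);ay=np.array([-np.sin(yaw),np.cos(yaw),0]);H=np.array([556,39.5,118])
bar=H+62.2*ax+[0,0,120];print(bar,proj(f,[bar,bar+21*ay,bar-21*ay]))
E
```

```text
11.7167 [615.061  17.963 316.002] [-3.141  0.001  1.227] 0.5881261140492232
[614.535  18.464 238.   ] [[278.746 223.651]
 [278.816 194.552]
 [278.68  251.176]]
```

View pics/w6.png

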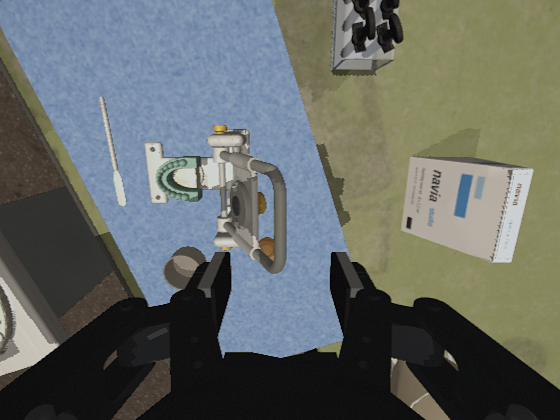

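Call:
step_arm(
  motion=[
    {"claw": 50, "delta_pos": [0, 0, 8], "turn": 0},
    {"claw": 50, "delta_pos": [0, 0, 14], "turn": 0},
    {"claw": 50, "delta_pos": [0, 0, 16], "turn": 0},
    {"claw": 50, "delta_pos": [0, 0, 16], "turn": 0},
    {"claw": 50, "delta_pos": [0, 0, 12], "turn": 0},
    {"claw": 50, "delta_pos": [0, 0, 8], "turn": 0},
    {"claw": 50, "delta_pos": [0, 0, 4], "turn": 0},
    {"claw": 50, "delta_pos": [0, 0, 0], "turn": 0},
  ],
)

```text
clock: 12.38
eef_pos: [613.0, 18.9, 238.4]
tcp_rot: [-3.14, 0.0, 1.226]
contact_force: [0.3, -0.6, -0.0]
opening: 0.586
grasp_force: 0.0
```

Call:
step_arm(
  motion=[
    {"claw": 35, "delta_pos": [0, 0, 0], "turn": 0},
    {"claw": 25, "delta_pos": [0, 0, 0], "turn": 0},
    {"claw": 16, "delta_pos": [0, 0, 0], "turn": 0},
    {"claw": 12, "delta_pos": [0, 0, 0], "turn": 0},
    {"claw": 4, "delta_pos": [0, 0, 0], "turn": 0},
    {"claw": 4, "delta_pos": [0, 0, 0], "turn": 0},
    {"claw": 4, "delta_pos": [0, 0, 0], "turn": 0},
    {"claw": 4, "delta_pos": [0, 0, 0], "turn": 0},
  ],
  force=30,
)

```text
clock: 13.05
eef_pos: [614.2, 18.7, 239.7]
tcp_rot: [3.14, -0.0, 1.226]
contact_force: [2.4, -1.0, 3.0]
opening: 0.088
grasp_force: 29.4
```

Call:
step_arm(
  motion=[
    {"claw": 4, "delta_pos": [0, -2.4, -1.2], "turn": 0},
    {"claw": 4, "delta_pos": [0, -2.4, -1.2], "turn": 0},
    {"claw": 4, "delta_pos": [0, -4.9, -2.2], "turn": 0},
    {"claw": 4, "delta_pos": [0, -5, -2], "turn": 0},
    {"claw": 4, "delta_pos": [0, 0, 0], "turn": 0},
  ],
)

```text
clock: 13.47
eef_pos: [599.1, 24.1, 246.6]
tcp_rot: [3.141, -0.0, 1.226]
contact_force: [2.8, -1.1, 4.6]
opening: 0.096
grasp_force: 30.4
```

Call:
step_arm(
  motion=[
    {"claw": 4, "delta_pos": [0, -5.1, -1.8], "turn": 0},
    {"claw": 4, "delta_pos": [0, -5.2, -1.6], "turn": 0},
    {"claw": 4, "delta_pos": [0, -5.2, -1.4], "turn": 0},
    {"claw": 4, "delta_pos": [0, -5.3, -1.2], "turn": 0},
    {"claw": 4, "delta_pos": [0, -5.3, -1], "turn": 0},
    {"claw": 4, "delta_pos": [0, 0, 0], "turn": 0},
  ],
)

```text
clock: 13.97
eef_pos: [574.0, 33.1, 252.9]
tcp_rot: [-3.141, -0.0, 1.226]
contact_force: [0.6, 0.9, 3.2]
opening: 0.091
grasp_force: 30.5
```

Call:
step_arm(
  motion=[
    {"claw": 4, "delta_pos": [0, -5.4, -0.8], "turn": 0},
    {"claw": 4, "delta_pos": [0, -5.4, -0.5], "turn": 0},
    {"claw": 4, "delta_pos": [0, -4.4, -0.3], "turn": 0},
    {"claw": 4, "delta_pos": [0, -3, -0.1], "turn": 0},
    {"claw": 4, "delta_pos": [0, 0, 0], "turn": 0},
    {"claw": 4, "delta_pos": [0, 0, 0], "turn": 0},
    {"claw": 4, "delta_pos": [0, 0, 0], "turn": 0},
  ],
)

```text
clock: 14.55
eef_pos: [558.0, 38.8, 254.4]
tcp_rot: [-3.141, 0.0, 1.226]
contact_force: [1.7, 0.7, 2.1]
opening: 0.089
grasp_force: 30.4
```

```bash
python3 - <<'E'
from h import *
f=snap("scene");g=snap("wrist"); s=sense(); print(s["clock"],s["eef_pos"],s["contact_force"],s["grasp_force"])
yaw=-.345;ax=np.array([np.cos(yaw),np.sin(yaw),0]);H=np.array([556,39.5,118])
d=s["eef_pos"]-H;print("x",d@ax,"z",d[2],"angle",np.arctan2(d[2],-d@ax),"r",np.hypot(d[2],d@ax))
im=np.hstack([cv2.resize(f["img"][110:290,200:340],(400,514)),cv2.resize(g["img"][100:320,180:350],(397,514))])
cv2.imwrite("pics/e7.png",im[:,:,::-1])
E
```

```text
14.65 [558.114  38.703 254.393] [1.942 0.737 2.346] 30.423108637332916
x 2.258759503943529 z 136.39287672621347 angle 1.5873554983522526 r 136.4115787466325
```

View pics/e7.png

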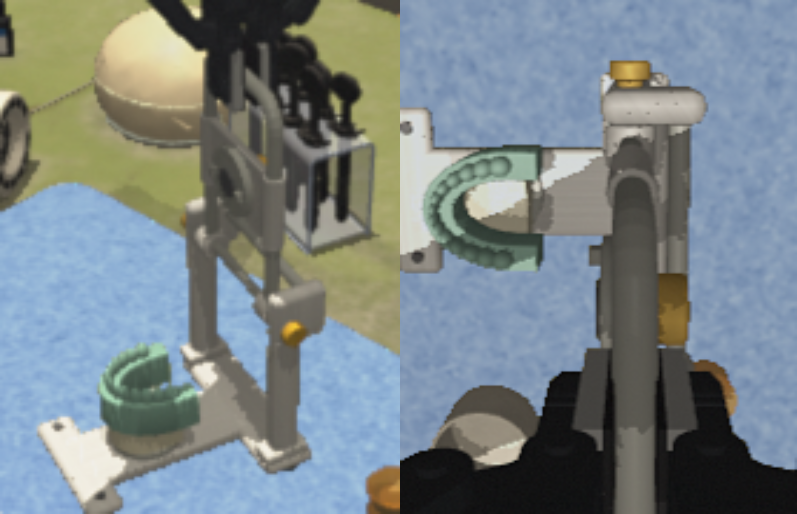

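Call:
step_arm(
  motion=[
    {"claw": 4, "delta_pos": [0, -1, 0], "turn": 0},
    {"claw": 4, "delta_pos": [0, 0, 0], "turn": 0},
    {"claw": 4, "delta_pos": [0, 0, 0], "turn": 0},
    {"claw": 4, "delta_pos": [0, 0, 0], "turn": 0},
    {"claw": 4, "delta_pos": [0, 0, 0], "turn": 0},
    {"claw": 4, "delta_pos": [0, 0, 0], "turn": 0},
    {"claw": 4, "delta_pos": [0, 0, 0], "turn": 0},
    {"claw": 4, "delta_pos": [0, 0, 0], "turn": 0},
  ],
)

```text
clock: 15.32
eef_pos: [557.1, 39.1, 254.4]
tcp_rot: [-3.142, -0.0, 1.226]
contact_force: [2.0, 1.9, 0.3]
opening: 0.092
grasp_force: 30.3
```

```bash
python3 -c "
from rig import *
print(sense()['eef_pos'],sense()['grasp_force']);print(sign_off())"
```

```text
[557.08740066  39.08888703 254.40145791] 30.255789756774902
the job is handed in; nothing more can be done
None
```

The cast is released on the block, about 1 mm off centre and square, and the arm is holding the upper frame by its bar at about 1.58 rad with a 30 N grip; I handed the job in at 15.3 s, but no verdict came back.

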